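# Find the tired shock mount and push its tag down

### The arm

A 6-joint arm with a two-finger parallel gripper is mounted at the origin on a cart in front of the work surface, level with it; the furniture and walls round the work are solid. World frame = base frame: x ahead of the robot, y to its left, z up, the work surface at z = 0. Lengths are in m, angles in degrees, forces in N, time in s.
With the tool pointing down it reaches from about 0.375 to 0.925 m from the base axis. Payload 5.7 kg.
Tool frame: the origin (TCP) lies midway between the tips of the shut fingers; the grasp point (between the pads) lies robot.grip_depth behind it (robot.grip_depth is the distance from the TCP to the grasp point, in m); z points along the fingers, y is the line along which they close (so a half turn about z gives the same grasp; the last joint's range is limited). The gripper opens to 88 mm and grips with 3 to 60 N. Pads are 20 mm wide; open, the fingers measure 115 mm over their backs; the gripper's body (75 mm by 178 mm) begins 61 mm behind the grasp point.
Start: joints at [-78.501, 20.558, 86.54, -0, 72.909, -6.595], TCP at [0.186, -0.57, 0.223] pointing down, gripper open.
Joint ranges: [-170.27, 170.27], [-57.76, 135], [12.27, 136.19], [-55.21, 235.2], [11.17, 155.16], [-170.74, 170.74]. Speed limits (degrees/s): [136.94, 136.94, 180, 180, 180, 180].

### API

Orientations are given as a 3x3 rotation matrix whose columns are the frame's x, y, z axes.
In Python, from rig import robot gives the robot as it stands. The module is installed in compiled form; this text tells all that it offers.
- The arm moves only by the tool carry_out, never from a script. Its argument "series" is a list of rows, each an object with "slide": the shift along the tool's x, y, z in m, a list of three; "twist": the turn, a rotation vector about the tool's x, y, z in rad, a list of three; "grip": the opening, from 0 (shut) to 1 (fully open). A call has 1 to 12 rows; each row shifts and turns the commanded pose from where the row before left it, along the tool's axes as they then stand; what a row does not reach is not made up. A row lasts 1/10 s, in which the tool goes at most 50 mm and 8.59 degrees, less where a joint would pass 70% of its speed; a pose out of reach is approached as far as the arm can. A call is refused whole if a number of a shift passes 0.05 or a number of a turn 0.15, either way. A call with a gripper value outside its range is refused whole. The fingers move at their own pace and stop on an object; the grip force is fixed at half the most. Time passes only in rows, so rows that do not move let the fingers close. It gives the time, the measured TCP pose, the force, the opening and the grip force at its end, in the units of the state.
- robot.get_obs(): the state, without advancing time (a new reading comes with each control period).
- robot.camera(name): name is "scene" or "top"; returns a dict with "color" (400x640x3 uint8, red, green, blue), "range_z" (400x640 float32, m along the optical axis (not along the pixel's ray), 0 where there is no reading), "K" (3x3 intrinsics, pixels), "rvec" (rotation vector, rad) and "tvec" (3), from world to camera coordinates, as OpenCV has them. Camera axes: x right, y down, z forward; pixel columns grow to the right and rows downward; lengths in m; the calibration is good to about 2 mm. A picture is of the moment at which its call begins.
- robot.job_done(): hands the job in; it is judged then, once.
The state is a dict: "time": time; "joint_pos": joint angles; "joint_velocities": joint speeds; "joint_torque": joint torques, N m; "tool_pos": TCP position; "eef_rot": TCP orientation; "wrist_force": force on the tool from outside, world axes, zero at the start; "torque": the same for the moment, N m; "grip_width": finger opening in m; "finger_force": force on a finger pad.
Only numpy, scipy, OpenCV 4.12 (cv2) and the standard library are available. Lean on these libraries where they do the work, as an engineer would, in place of code of your own. Each camera call takes 0.05 s, during which the arm holds its last target. There are 200 camera calls.

### The job

One of the three spring shock mounts on the aluminium test board has gone soft. Working from left to right as you stand at the robot, press each mount's round rubber pad about halfway down (6 mm) with your fingertips, feel how hard it pushes back and let it spring up; then push the tag in front of the softest one all the way down and leave the other two tags up. Touch and press only: pick nothing up, and leave the tools and tubs lying about where they are.

Things in the scene. Friction and masses are not known exactly. Their poses are not given: they have to be found in the camera images.
- test_board: flat aluminium board, fixed, 160 mm (its x) by 370 mm (its y) by 12 mm thick, lying on the worktop; origin at the centre of its underside, x away from the robot, y to the left. Three spring mounts that look alike stand on it side by side along its y, 115 mm apart
- pad_left_top (a point): centre of the top face, when up, of the left mount's round black rubber pad (40 mm across, on a steel coil spring), 70 mm above the worktop; the point stays there when the pad sinks. The pad sinks straight down by up to 12 mm and springs back. The three springs change places each time and only pressing tells which is soft: 6 mm down takes about 3 N on the softest, 6 N on the next and 10 N on the stiffest
- tag_left_top (a point): centre of the flat top (26 mm by 24 mm) of the left mount's aluminium tag, an upright plate in a steel guide on the same base, 66 mm nearer the robot than the pad along the board's x; 76 mm above the worktop when up, and it sinks with the tag
- tag_left (a joint): how far the left tag is pushed down, m: 0 up, 0.012 fully down. Pushing takes about 4 N; it stays where it is left
- pad_middle_top (a point): centre of the top face, when up, of the middle mount's round black rubber pad (40 mm across, on a steel coil spring), 70 mm above the worktop; the point stays there when the pad sinks. The pad sinks straight down by up to 12 mm and springs back. The three springs change places each time and only pressing tells which is soft: 6 mm down takes about 3 N on the softest, 6 N on the next and 10 N on the stiffest
- tag_middle_top (a point): centre of the flat top (26 mm by 24 mm) of the middle mount's aluminium tag, an upright plate in a steel guide on the same base, 66 mm nearer the robot than the pad along the board's x; 76 mm above the worktop when up, and it sinks with the tag
- tag_middle (a joint): how far the middle tag is pushed down, m: 0 up, 0.012 fully down. Pushing takes about 4 N; it stays where it is left
- pad_right_top (a point): centre of the top face, when up, of the right mount's round black rubber pad (40 mm across, on a steel coil spring), 70 mm above the worktop; the point stays there when the pad sinks. The pad sinks straight down by up to 12 mm and springs back. The three springs change places each time and only pressing tells which is soft: 6 mm down takes about 3 N on the softest, 6 N on the next and 10 N on the stiffest
- tag_right_top (a point): centre of the flat top (26 mm by 24 mm) of the right mount's aluminium tag, an upright plate in a steel guide on the same base, 66 mm nearer the robot than the pad along the board's x; 76 mm above the worktop when up, and it sinks with the tag
- tag_right (a joint): how far the right tag is pushed down, m: 0 up, 0.012 fully down. Pushing takes about 4 N; it stays where it is left
- solder_tin_mid (a point): round plastic tub with a lid, 41 mm across, 21 mm high, loose on the board between two mounts; leave alone (point 10 mm above its underside, at its middle)
- screwdriver_blue_mid (a point): precision screwdriver, 116 mm long, 12 mm thick, loose on the board between two mounts; leave alone (point 10 mm above its underside, at its middle)
- part_cup_1_mid (a point): open cup of small parts, 50x62x22 mm, loose on the worktop left of the board; leave alone (point 10 mm above its underside, at its middle)
- side_cutters_mid (a point): side cutters, 39x130x10 mm, loose on the thin mat right of the board; leave alone (point 10 mm above its underside, at its middle)

How it is judged (in metres and radians):
On the way, in this order (a step that is already met when the one before it is completed fails the run):
1. the left-hand pad is pressed down by at least 4 mm (((height (world z) of pad_a_c0 below 0.0615 m and horizontal distance between pad_a_c0 and pad_left_top below 0.03 m) or (height (world z) of pad_b_c0 below 0.0615 m and horizontal distance between pad_b_c0 and pad_left_top below 0.03 m) or (height (world z) of pad_c_c0 below 0.0615 m and horizontal distance between pad_c_c0 and pad_left_top below 0.03 m))), for 0.1 s.
2. then the middle pad is pressed down by at least 4 mm (((height (world z) of pad_a_c0 below 0.0615 m and horizontal distance between pad_a_c0 and pad_middle_top below 0.03 m) or (height (world z) of pad_b_c0 below 0.0615 m and horizontal distance between pad_b_c0 and pad_middle_top below 0.03 m) or (height (world z) of pad_c_c0 below 0.0615 m and horizontal distance between pad_c_c0 and pad_middle_top below 0.03 m))), for 0.1 s.
3. then the right-hand pad is pressed down by at least 4 mm (((height (world z) of pad_a_c0 below 0.0615 m and horizontal distance between pad_a_c0 and pad_right_top below 0.03 m) or (height (world z) of pad_b_c0 below 0.0615 m and horizontal distance between pad_b_c0 and pad_right_top below 0.03 m) or (height (world z) of pad_c_c0 below 0.0615 m and horizontal distance between pad_c_c0 and pad_right_top below 0.03 m))), for 0.1 s.
4. then the softest mount's tag is pushed down by at least 9.5 mm (((horizontal distance between pad_b_c0 and pad_left_top below 0.03 m and value of joint tag_left above 0.0095 m) or (horizontal distance between pad_b_c0 and pad_middle_top below 0.03 m and value of joint tag_middle above 0.0095 m) or (horizontal distance between pad_b_c0 and pad_right_top below 0.03 m and value of joint tag_right above 0.0095 m))), for 0.2 s.
At the end, for the whole second after the job is handed in: The softest mount's tag is down by at least 9.5 mm of its 12 mm, the other two tags are up (within 2.5 mm), all three pads have sprung up (within 2 mm), and the four loose things lie within 30 mm of where they were (((horizontal distance between pad_b_c0 and pad_left_top below 0.03 m and value of joint tag_left above 0.0095 m) or (horizontal distance between pad_b_c0 and pad_left_top above 0.03 m and value of joint tag_left below 0.0025 m)) and ((horizontal distance between pad_b_c0 and pad_middle_top below 0.03 m and value of joint tag_middle above 0.0095 m) or (horizontal distance between pad_b_c0 and pad_middle_top above 0.03 m and value of joint tag_middle below 0.0025 m)) and ((horizontal distance between pad_b_c0 and pad_right_top below 0.03 m and value of joint tag_right above 0.0095 m) or (horizontal distance between pad_b_c0 and pad_right_top above 0.03 m and value of joint tag_right below 0.0025 m)) and height (world z) of each of pad_a_c0, pad_b_c0, pad_c_c0 above 0.0635 m and distance of each of solder_tin_mid, screwdriver_blue_mid, part_cup_1_mid, side_cutters_mid from where it was at the start of the episode below 0.03 m); the robot touches nothing.
It fails at once if the tag of a mount that is not the softest is pushed down by more than 4 mm ((horizontal distance between pad_b_c0 and pad_left_top above 0.03 m and value of joint tag_left above 0.004 m) or (horizontal distance between pad_b_c0 and pad_middle_top above 0.03 m and value of joint tag_middle above 0.004 m) or (horizontal distance between pad_b_c0 and pad_right_top above 0.03 m and value of joint tag_right above 0.004 m)).
It fails at once if a loose thing is lifted by more than 15 mm or shoved by more than 30 mm (distance of any of solder_tin_mid, screwdriver_blue_mid, part_cup_1_mid, side_cutters_mid from where it was at the start of the episode above 0.03 m or height (world z) of any of solder_tin_mid, screwdriver_blue_mid above 0.037 m or height (world z) of any of part_cup_1_mid, side_cutters_mid above 0.027 m).
It also fails if it takes over 48 s, if anything falls off the work surface, if the arm or the gripper's body presses on something with over 40 N, if the wrist force passes 120 N, or if a joint passes its speed limit or range.

## Working session

There is one attempt and no reset: what is moved stays moved. The work goes in short steps, Python scripts to look and compute and a tool call to move; the robot and the scene stay as the last step left them, time stands still between calls to the robot, and variables do not carry over. Pictures are saved under pics/ and viewed, at most 10 in all, crops included, and the job is handed in when it is done.

Besides the shell and the picture viewer there is one more tool, called after "Emit:" as name(argument=value, ...), one argument or row to a line, values as JSON. carry_out: Moves the arm, as the interface text tells. Its arguments: {"type":"object","properties":{"series":{"type":"array"}},"required":["series"]}

```bash
mkdir -p pics; cat > h.py <<'E'
from rig import robot
import numpy as np, cv2
def shot(n):
    c=robot.camera(n); cv2.imwrite
    return c
def save(c,f,box=None,s=1):
    im=c["color"][:,:,::-1]
    if box: im=im[box[1]:box[3],box[0]:box[2]]
    cv2.imwrite("pics/"+f,cv2.resize(im,None,fx=s,fy=s,interpolation=cv2.INTER_CUBIC))
def world(c,u,v,z=None):
    R=cv2.Rodrigues(np.array(c["rvec"],float))[0]; t=np.array(c["tvec"],float).ravel()
    r=np.linalg.inv(c["K"])@[u,v,1]; o=-R.T@t; d=R.T@r
    k=(z-o[2])/d[2] if z is not None else c["range_z"][int(round(v)),int(round(u))]
    return o+k*d
E
python3 - <<'E'
from h import *
c=shot("top");save(c,"top1.png",s=1.25)
np.savez("top.npz",**c)
s=shot("scene");save(s,"sc1.png",s=1.25);np.savez("sc.npz",**s)
o=robot.get_obs();print(o,robot.grip_depth)
E
```

```text
{'time': 0.1, 'joint_pos': array([-7.85009482e+01,  2.05928795e+01,  8.65905127e+01, -1.42748223e-03,
        7.29086810e+01, -6.59479602e+00]), 'joint_velocities': array([-0.03441488, -0.08904436, -0.22122822, -0.0392533 , -0.0253478 ,
       -0.02702547]), 'joint_torque': array([-8.64335580e-04, -5.16356885e+01, -2.71405077e+01,  6.75450009e-02,
        2.76349601e-02, -4.13241196e-05]), 'tool_pos': array([ 0.18620714, -0.56974011,  0.2219184 ]), 'eef_rot': array([[ 9.50546833e-01,  3.10581069e-01, -3.43690069e-04],
       [ 3.10581217e-01, -9.50545550e-01,  1.56997661e-03],
       [ 1.60911948e-04, -1.59907998e-03, -9.99998709e-01]]), 'wrist_force': array([ 0.86230925, -0.77005865, -1.15398872]), 'torque': array([-0.03825828, -0.01781865, -0.0217682 ]), 'finger_force': 0.0, 'grip_width': 0.08789049370089902} 0.0187
```

View pics/top1.png

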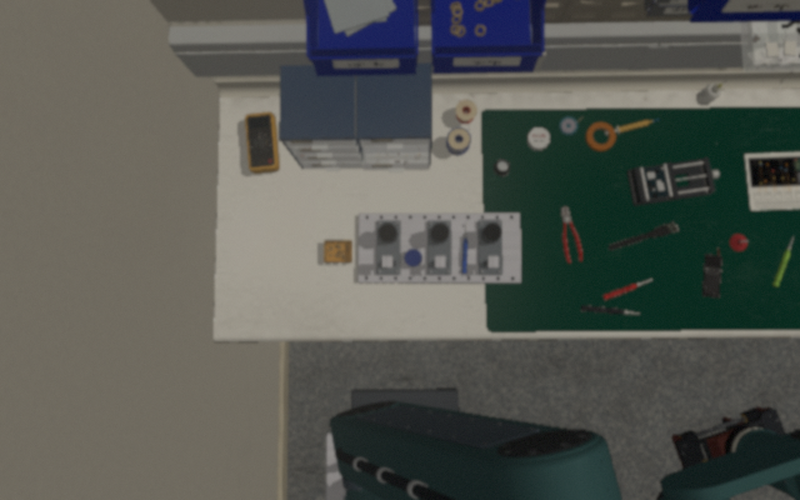

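View pics/sc1.png

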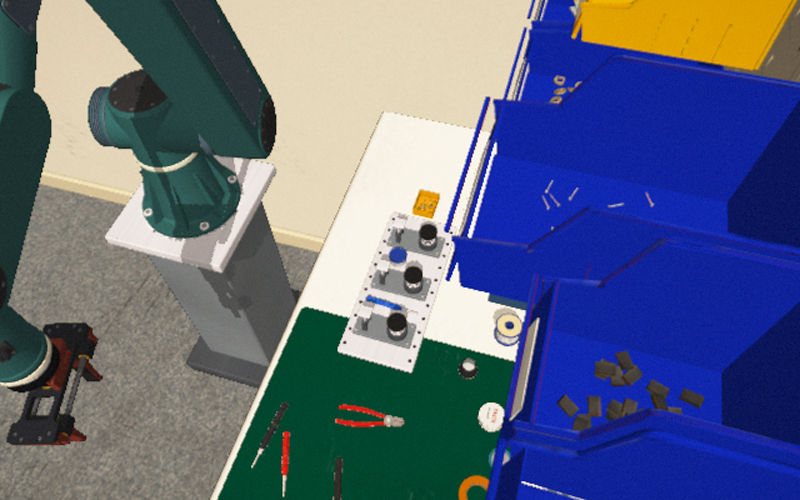

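The top view shows the board with pads near (388,232), (438,232) and (489,232), and tags about 30 px below each, in 1.25x pixels. I'll enlarge it and measure.

```bash
python3 - <<'E'
from h import *
c=dict(np.load("top.npz"));save(c,"crop1.png",(275,160,425,235),5)
z=c["range_z"]
# height map
R=cv2.Rodrigues(c["rvec"])[0];t=c["tvec"].ravel()
v,u=np.mgrid[0:400,0:640];r=np.stack([u,v,np.ones_like(u)],-1)@np.linalg.inv(c["K"]).T
P=((r*z[...,None])-t)@R; H=P[...,2]
m=((H>.062)&(H<.085)&(z>0)).astype(np.uint8); m[:160]=0;m[240:]=0
n,l,s,ce=cv2.connectedComponentsWithStats(m)
for i in range(1,n):
    if s[i,4]>15: print(s[i],ce[i],P[l==i].mean(0).round(4),np.median(P[l==i],0).round(4))
E
```

```text
[160 160   6  80 229] [162.87772926 199.36681223] [0.5539 0.4199 0.0741] [0.5507 0.4199 0.0739]
[303 178  15  15 165] [309.73333333 184.99393939] [0.5889 0.0172 0.0704] [0.5886 0.0165 0.0705]
[345 178  14  15 163] [351.55828221 184.8404908 ] [ 0.5879 -0.0973  0.0702] [ 0.5877 -0.0983  0.0703]
[387 178  15  15 164] [393.70121951 184.79268293] [ 0.5867 -0.2122  0.0701] [ 0.5864 -0.2128  0.0701]
[306 204   8  10  80] [309.5 208.5] [0.5237 0.0179 0.0762] [0.5236 0.0179 0.076 ]
[348 204   9  10  88] [351.96590909 208.45454545] [ 0.5225 -0.0971  0.0766] [ 0.5231 -0.0971  0.0765]
[390 204   9  10  87] [394.05747126 208.54022989] [ 0.521  -0.2107  0.0764] [ 0.5201 -0.2105  0.076 ]
```

View pics/crop1.png

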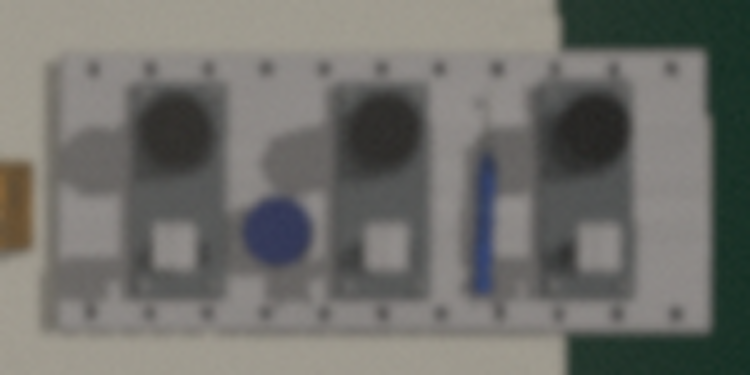

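Heights (70/76 mm) and spacings (115/66 mm) match the description. First move: shut the fingers and square the tool to the world.

Emit:
carry_out(
  series=[
    {"slide": [0, 0, 0], "twist": [0, 0, 0.105], "grip": 0},
    {"slide": [0, 0, 0], "twist": [0, 0, 0.105], "grip": 0},
    {"slide": [0, 0, 0], "twist": [0, 0, 0.106], "grip": 0},
    {"slide": [0.02, -0.03, 0], "twist": [0, 0, 0], "grip": 0},
    {"slide": [0.028, -0.041, 0], "twist": [0, 0, 0], "grip": 0},
    {"slide": [0.028, -0.041, 0], "twist": [0, 0, 0], "grip": 0},
    {"slide": [0.028, -0.041, 0], "twist": [0, 0, 0], "grip": 0},
    {"slide": [0.028, -0.041, 0], "twist": [0, 0, 0], "grip": 0},
    {"slide": [0.028, -0.041, 0], "twist": [0, 0, 0], "grip": 0},
    {"slide": [0.028, -0.041, 0], "twist": [0, 0, 0], "grip": 0},
    {"slide": [0.028, -0.041, 0], "twist": [0, 0, 0], "grip": 0},
    {"slide": [0.028, -0.041, 0], "twist": [0, 0, 0], "grip": 0},
  ],
)

```text
time: 1.3
tool_pos: [0.431, -0.2104, 0.2225]
eef_rot: [[1.0, -0.0, -0.0], [-0.0, -1.0, 0.0], [-0.0, -0.0, -1.0]]
wrist_force: [0.6, -1.0, 1.0]
grip_width: 0.0008
finger_force: 0.0
```

Emit:
carry_out(
  series=[
    {"slide": [0.026, -0.038, 0.0], "twist": [0, 0, 0], "grip": 0},
    {"slide": [0.026, -0.038, 0], "twist": [0, 0, 0], "grip": 0},
    {"slide": [0.026, -0.038, 0], "twist": [0, 0, 0], "grip": 0},
    {"slide": [0.026, -0.038, 0.02], "twist": [0, 0, 0], "grip": 0},
    {"slide": [0.026, -0.038, 0.02], "twist": [0, 0, 0], "grip": 0},
    {"slide": [0.027, -0.037, 0.02], "twist": [0, 0, 0], "grip": 0},
    {"slide": [0, 0, 0.03], "twist": [0, 0, 0], "grip": 0},
    {"slide": [0, 0, 0.03], "twist": [0, 0, 0], "grip": 0},
    {"slide": [0, 0, 0.015], "twist": [0, 0, 0], "grip": 0},
    {"slide": [0, 0, 0], "twist": [0, 0, 0], "grip": 0},
    {"slide": [0, 0, 0], "twist": [0, 0, 0], "grip": 0},
  ],
)

```text
time: 2.4
tool_pos: [0.5872, 0.0143, 0.0878]
eef_rot: [[1.0, -0.0, -0.001], [-0.0, -1.0, 0.0], [-0.001, -0.0, -1.0]]
wrist_force: [0.6, -0.4, 0.0]
grip_width: 0.0005
finger_force: 0.0
```

```bash
python3 - <<'E'
from h import *
o=robot.get_obs();print(o["time"],o["tool_pos"],o["wrist_force"])
c=shot("scene");save(c,"sc2.png",(260,140,400,245),5)
E
```

```text
2.4 [0.5871573  0.01432163 0.08779622] [ 0.63895521 -0.37430057  0.04422233]
```

View pics/sc2.png

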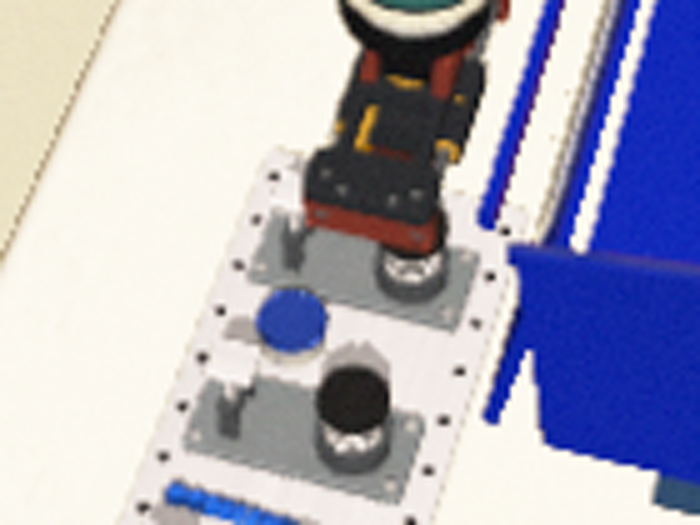

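```bash
python3 - <<'E'
from h import *
c=shot("scene")
for p in [(.5872,.0143,.0878),(.5872,.0143,.168),(.589,.017,.07),(.5235,.018,.076)]:
    q=cv2.projectPoints(np.array([p]),c["rvec"],c["tvec"],c["K"],None)[0].ravel(); print(p,(q-[260,140])*5)
save(c,"sc3.png",(310,155,365,205),12)
v,u=np.mgrid[170:195,318:352]
P=np.array([[world(c,a,b) for a in range(318,352,2)] for b in range(170,196,2)])
np.set_printoptions(linewidth=200)
print((P[...,2]*1000).round().astype(int));print((P[...,0]*1000).round().astype(int))
E
```

```text
(0.5872, 0.0143, 0.0878) [402.02619703 208.74296373]
(0.5872, 0.0143, 0.168) [404.77009251 117.51253038]
(0.589, 0.017, 0.07) [405.91278467 224.63800911]
(0.5235, 0.018, 0.076) [291.97847449 190.42462498]
[[   3    0  214  217  211  210  215  215  210  168  171  172  173  215  211  190  184]
 [  12   11  215  214  214  211  213  212  215  212  213  214  212  215  185  188    7]
 [  76   13  216  216  216  213  217  213  214  212  214  210  211  216  214  186    2]
 [  79  214  213  214  214  211  217  215  216  211  214  211  212  211  216    3    0]
 [  80  203  211  213  214  212  214  211  216  217  211  214  214  212  212   15   12]
 [  78  199  199  201  207  208  209  215  214  212  214  212 1158  214  216    9   16]
 [  69   74  177  184  194  198  201  201  205  207  208  213  211  215  211   72   13]
 [  60   52  173  174  177  177  184  179  184  200  199  197  201  203  199   72   11]
 [  53   50   23   20   20   24  173  178  177  179  180  182  186  194  186   69   16]
 [  55   43   20   23   20   23   19   19   24   67  171  171  175  180  181   71   16]
 [  38   27   2
[... 473 characters left out ...]
562 567 571 575 581 585 590 594 599 603 608 612 618 589 594]
 [523 557 563 568 573 577 582 586 592 597 600 605 610 614 619 592 597]
 [525 557 562 567 573 578 583 588 593 597 602 606 772 616 621 593 600]
 [525 531 559 565 572 578 583 587 593 598 603 608 612 618 622 605 601]
 [525 528 560 565 570 575 581 585 591 598 603 607 612 617 621 606 603]
 [525 530 529 534 540 546 581 586 591 596 601 606 611 617 621 608 605]
 [527 530 531 537 542 548 552 558 564 577 601 606 611 617 621 610 607]
 [526 529 533 538 545 550 555 560 567 573 585 590 596 600 605 607 609]
 [526 530 535 540 546 551 556 562 567 574 582 589 593 600 605 608 611]
 [525 532 536 542 548 554 559 564 569 578 583 590 595 598 602 611 613]]
```

View pics/sc3.png

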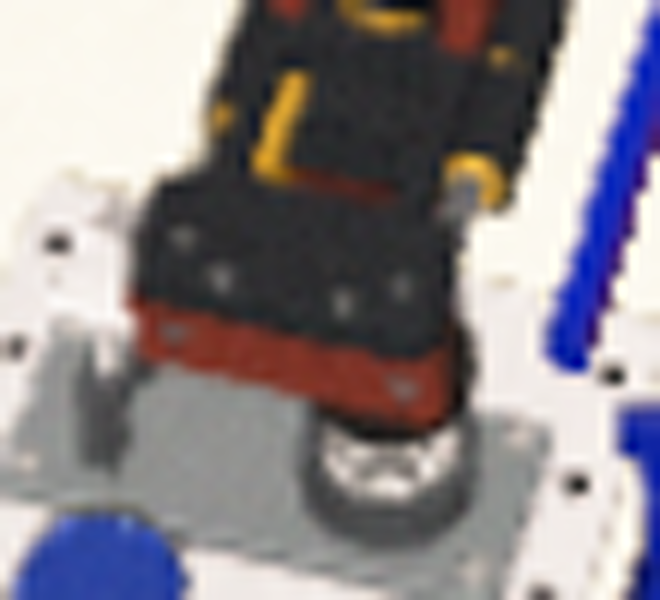

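The red plate is the gripper's body end (z 170–210 mm), well clear; the projected TCP lands on the pad. Next, press the left pad.

Emit:
carry_out(
  series=[
    {"slide": [0.001, -0.003, 0.006], "twist": [0, 0, 0], "grip": 0},
    {"slide": [0, 0, 0.005], "twist": [0, 0, 0], "grip": 0},
    {"slide": [0, 0, 0], "twist": [0, 0, 0], "grip": 0},
    {"slide": [0, 0, 0], "twist": [0, 0, 0], "grip": 0},
  ],
)

```text
time: 2.9
tool_pos: [0.588, 0.0174, 0.0768]
eef_rot: [[1.0, -0.0, -0.0], [-0.0, -1.0, 0.0], [-0.0, -0.0, -1.0]]
wrist_force: [0.7, 0.8, -0.5]
grip_width: 0.0003
finger_force: 0.0
```

Emit:
carry_out(
  series=[
    {"slide": [0, 0, 0.003], "twist": [0, 0, 0], "grip": 0},
    {"slide": [0, 0, 0.003], "twist": [0, 0, 0], "grip": 0},
    {"slide": [0, 0, 0.003], "twist": [0, 0, 0], "grip": 0},
    {"slide": [0, 0, 0.003], "twist": [0, 0, 0], "grip": 0},
    {"slide": [0, 0, 0.001], "twist": [0, 0, 0], "grip": 0},
    {"slide": [0, 0, 0], "twist": [0, 0, 0], "grip": 0},
    {"slide": [0, 0, 0], "twist": [0, 0, 0], "grip": 0},
    {"slide": [0, 0, 0], "twist": [0, 0, 0], "grip": 0},
  ],
)

```text
time: 3.7
tool_pos: [0.5884, 0.0173, 0.0642]
eef_rot: [[1.0, -0.0, 0.0], [-0.0, -1.0, 0.0], [0.0, -0.0, -1.0]]
wrist_force: [-1.5, -0.7, 5.0]
grip_width: 0.0004
finger_force: 2.8
```

Emit:
carry_out(
  series=[
    {"slide": [0, 0, 0], "twist": [0, 0, 0], "grip": 0},
  ],
)

```text
time: 3.8
tool_pos: [0.5884, 0.0173, 0.0642]
eef_rot: [[1.0, -0.0, 0.0], [-0.0, -1.0, 0.0], [0.0, -0.0, -1.0]]
wrist_force: [-1.2, -0.2, 5.7]
grip_width: 0.0002
finger_force: 2.8
```

Emit:
carry_out(
  series=[
    {"slide": [0, 0, 0], "twist": [0, 0, 0], "grip": 0},
  ],
)

```text
time: 3.9
tool_pos: [0.5884, 0.0173, 0.0642]
eef_rot: [[1.0, -0.0, 0.0], [-0.0, -1.0, -0.0], [0.0, 0.0, -1.0]]
wrist_force: [-0.3, 0.4, 5.0]
grip_width: 0.0003
finger_force: 2.8
```

Left is about 5.3 N (medium). Lift and go to the middle.

Emit:
carry_out(
  series=[
    {"slide": [0, 0, -0.01], "twist": [0, 0, 0], "grip": 0},
    {"slide": [0, 0, -0.02], "twist": [0, 0, 0], "grip": 0},
    {"slide": [0, 0.025, 0], "twist": [0, 0, 0], "grip": 0},
    {"slide": [0, 0.03, 0], "twist": [0, 0, 0], "grip": 0},
    {"slide": [0, 0.03, 0], "twist": [0, 0, 0], "grip": 0},
    {"slide": [-0.001, 0.03, 0], "twist": [0, 0, 0], "grip": 0},
    {"slide": [0, 0, 0], "twist": [0, 0, 0], "grip": 0},
    {"slide": [0, 0, 0.01], "twist": [0, 0, 0], "grip": 0},
    {"slide": [0, 0, 0.007], "twist": [0, 0, 0], "grip": 0},
    {"slide": [0, 0, 0], "twist": [0, 0, 0], "grip": 0},
    {"slide": [0, 0, 0], "twist": [0, 0, 0], "grip": 0},
  ],
)

```text
time: 5.0
tool_pos: [0.5867, -0.0966, 0.0762]
eef_rot: [[1.0, 0.001, -0.001], [0.001, -1.0, 0.001], [-0.001, -0.001, -1.0]]
wrist_force: [0.4, 0.6, 0.2]
grip_width: 0.0003
finger_force: 0.0
```

Emit:
carry_out(
  series=[
    {"slide": [0, 0, 0.003], "twist": [0, 0, 0], "grip": 0},
    {"slide": [0, 0, 0.003], "twist": [0, 0, 0], "grip": 0},
    {"slide": [0, 0, 0.003], "twist": [0, 0, 0], "grip": 0},
    {"slide": [0, 0, 0.003], "twist": [0, 0, 0], "grip": 0},
    {"slide": [0, 0, 0.001], "twist": [0, 0, 0], "grip": 0},
    {"slide": [0, 0, 0], "twist": [0, 0, 0], "grip": 0},
    {"slide": [0, 0, 0], "twist": [0, 0, 0], "grip": 0},
    {"slide": [0, 0, 0], "twist": [0, 0, 0], "grip": 0},
  ],
)

```text
time: 5.8
tool_pos: [0.5874, -0.0977, 0.064]
eef_rot: [[1.0, -0.0, 0.0], [-0.0, -1.0, 0.0], [0.0, -0.0, -1.0]]
wrist_force: [-0.3, 1.6, 3.0]
grip_width: 0.0003
finger_force: 1.3
```

Emit:
carry_out(
  series=[
    {"slide": [0, 0, 0], "twist": [0, 0, 0], "grip": 0},
  ],
)

```text
time: 5.9
tool_pos: [0.5874, -0.0977, 0.064]
eef_rot: [[1.0, -0.0, 0.0], [-0.0, -1.0, 0.0], [0.0, -0.0, -1.0]]
wrist_force: [1.4, 2.7, 1.1]
grip_width: 0.0004
finger_force: 1.3
```

Emit:
carry_out(
  series=[
    {"slide": [0, 0, 0], "twist": [0, 0, 0], "grip": 0},
  ],
)

```text
time: 6.0
tool_pos: [0.5873, -0.0977, 0.0639]
eef_rot: [[1.0, -0.0, 0.0], [-0.0, -1.0, 0.0], [0.0, -0.0, -1.0]]
wrist_force: [-0.3, 0.7, 2.1]
grip_width: 0.0004
finger_force: 1.3
```

Middle is about 2–3 N (soft). Now the right one.

Emit:
carry_out(
  series=[
    {"slide": [0, 0, -0.01], "twist": [0, 0, 0], "grip": 0},
    {"slide": [0, 0, -0.02], "twist": [0, 0, 0], "grip": 0},
    {"slide": [0, 0.025, 0], "twist": [0, 0, 0], "grip": 0},
    {"slide": [0, 0.03, 0], "twist": [0, 0, 0], "grip": 0},
    {"slide": [0, 0.03, 0], "twist": [0, 0, 0], "grip": 0},
    {"slide": [-0.001, 0.03, 0], "twist": [0, 0, 0], "grip": 0},
    {"slide": [0, 0, 0], "twist": [0, 0, 0], "grip": 0},
    {"slide": [0, 0, 0.01], "twist": [0, 0, 0], "grip": 0},
    {"slide": [0, 0, 0.007], "twist": [0, 0, 0], "grip": 0},
    {"slide": [0, 0, 0], "twist": [0, 0, 0], "grip": 0},
    {"slide": [0, 0, 0], "twist": [0, 0, 0], "grip": 0},
  ],
)

```text
time: 7.1
tool_pos: [0.5857, -0.2115, 0.0762]
eef_rot: [[1.0, 0.001, -0.001], [0.001, -1.0, 0.001], [-0.001, -0.001, -1.0]]
wrist_force: [0.6, -0.8, 0.2]
grip_width: 0.0006
finger_force: 0.0
```

Emit:
carry_out(
  series=[
    {"slide": [0, 0, 0.003], "twist": [0, 0, 0], "grip": 0},
    {"slide": [0, 0, 0.003], "twist": [0, 0, 0], "grip": 0},
    {"slide": [0, 0, 0.003], "twist": [0, 0, 0], "grip": 0},
    {"slide": [0, 0, 0.003], "twist": [0, 0, 0], "grip": 0},
    {"slide": [0, 0, 0.001], "twist": [0, 0, 0], "grip": 0},
    {"slide": [0, 0, 0], "twist": [0, 0, 0], "grip": 0},
    {"slide": [0, 0, 0], "twist": [0, 0, 0], "grip": 0},
    {"slide": [0, 0, 0], "twist": [0, 0, 0], "grip": 0},
  ],
)

```text
time: 7.9
tool_pos: [0.5865, -0.2124, 0.0648]
eef_rot: [[1.0, -0.0, 0.001], [-0.0, -1.0, 0.0], [0.001, -0.0, -1.0]]
wrist_force: [-0.9, 2.1, 8.9]
grip_width: 0.0004
finger_force: 4.5
```

Emit:
carry_out(
  series=[
    {"slide": [0, 0, 0], "twist": [0, 0, 0], "grip": 0},
  ],
)

```text
time: 8.0
tool_pos: [0.5865, -0.2124, 0.0648]
eef_rot: [[1.0, -0.0, 0.001], [-0.0, -1.0, 0.0], [0.001, -0.0, -1.0]]
wrist_force: [-1.1, 2.1, 7.5]
grip_width: 0.0004
finger_force: 4.5
```

Emit:
carry_out(
  series=[
    {"slide": [0, 0, 0], "twist": [0, 0, 0], "grip": 0},
  ],
)

```text
time: 8.1
tool_pos: [0.5865, -0.2124, 0.0648]
eef_rot: [[1.0, -0.0, 0.001], [-0.0, -1.0, 0.0], [0.001, -0.0, -1.0]]
wrist_force: [-1.9, 2.5, 8.9]
grip_width: 0.0006
finger_force: 4.5
```

Right is about 9 N (stiff), so the middle is soft. Push 1 mm more for margin, then go over the middle tag.

Emit:
carry_out(
  series=[
    {"slide": [0, 0, 0.001], "twist": [0, 0, 0], "grip": 0},
    {"slide": [0, 0, 0], "twist": [0, 0, 0], "grip": 0},
    {"slide": [0, 0, 0], "twist": [0, 0, 0], "grip": 0},
    {"slide": [0, 0, -0.016], "twist": [0, 0, 0], "grip": 0},
    {"slide": [0, 0, -0.03], "twist": [0, 0, 0], "grip": 0},
    {"slide": [-0.016, -0.029, 0], "twist": [0, 0, 0], "grip": 0},
    {"slide": [-0.016, -0.029, 0], "twist": [0, 0, 0], "grip": 0},
    {"slide": [-0.016, -0.029, 0], "twist": [0, 0, 0], "grip": 0},
    {"slide": [-0.016, -0.029, 0], "twist": [0, 0, 0], "grip": 0},
    {"slide": [0, 0, 0.01], "twist": [0, 0, 0], "grip": 0},
    {"slide": [0, 0, 0.008], "twist": [0, 0, 0], "grip": 0},
    {"slide": [0, 0, 0], "twist": [0, 0, 0], "grip": 0},
  ],
)

```text
time: 9.3
tool_pos: [0.5223, -0.0973, 0.0897]
eef_rot: [[1.0, -0.0, -0.001], [-0.0, -1.0, 0.0], [-0.001, -0.0, -1.0]]
wrist_force: [-0.9, -0.1, 0.0]
grip_width: 0.0004
finger_force: 0.0
```

Emit:
carry_out(
  series=[
    {"slide": [0, 0, 0], "twist": [0, 0, 0], "grip": 0},
  ],
)

```text
time: 9.4
tool_pos: [0.5229, -0.0976, 0.0904]
eef_rot: [[1.0, -0.001, -0.0], [-0.001, -1.0, -0.0], [-0.0, 0.0, -1.0]]
wrist_force: [-0.3, 0.1, 0.5]
grip_width: 0.0004
finger_force: 0.0
```

Emit:
carry_out(
  series=[
    {"slide": [0, 0, 0.006], "twist": [0, 0, 0], "grip": 0},
    {"slide": [0, 0, 0.005], "twist": [0, 0, 0], "grip": 0},
    {"slide": [0, 0, 0.003], "twist": [0, 0, 0], "grip": 0},
    {"slide": [0, 0, 0.003], "twist": [0, 0, 0], "grip": 0},
    {"slide": [0, 0, 0.003], "twist": [0, 0, 0], "grip": 0},
    {"slide": [0, 0, 0.003], "twist": [0, 0, 0], "grip": 0},
    {"slide": [0, 0, 0.003], "twist": [0, 0, 0], "grip": 0},
    {"slide": [0, 0, 0.001], "twist": [0, 0, 0], "grip": 0},
    {"slide": [0, 0, 0], "twist": [0, 0, 0], "grip": 0},
    {"slide": [0, 0, 0], "twist": [0, 0, 0], "grip": 0},
    {"slide": [0, 0, 0], "twist": [0, 0, 0], "grip": 0},
  ],
)

```text
time: 10.5
tool_pos: [0.5222, -0.0969, 0.0643]
eef_rot: [[1.0, 0.0, 0.0], [0.0, -1.0, -0.0], [0.0, 0.0, -1.0]]
wrist_force: [-3.2, -1.4, 8.9]
grip_width: 0.0007
finger_force: 4.2
```

At the stop (force above 4 N, 11.7 mm down). Lift clear and look.

Emit:
carry_out(
  series=[
    {"slide": [0, 0, 0], "twist": [0, 0, 0], "grip": 0},
    {"slide": [0, 0, -0.01], "twist": [0, 0, 0], "grip": 0},
    {"slide": [0, 0, -0.03], "twist": [0, 0, 0], "grip": 0},
    {"slide": [0, 0, -0.04], "twist": [0, 0, 0], "grip": 0},
    {"slide": [0, 0, -0.04], "twist": [0, 0, 0], "grip": 0},
    {"slide": [-0.03, 0.04, -0.03], "twist": [0, 0, 0], "grip": 0},
    {"slide": [-0.03, 0.04, 0], "twist": [0, 0, 0], "grip": 0},
    {"slide": [-0.03, 0.04, 0], "twist": [0, 0, 0], "grip": 0},
    {"slide": [0, 0.04, 0], "twist": [0, 0, 0], "grip": 0},
    {"slide": [0, 0.04, 0], "twist": [0, 0, 0], "grip": 0},
    {"slide": [0, 0.04, 0], "twist": [0, 0, 0], "grip": 0},
    {"slide": [0, 0.04, 0], "twist": [0, 0, 0], "grip": 0},
  ],
)

```text
time: 11.7
tool_pos: [0.4364, -0.3724, 0.2099]
eef_rot: [[1.0, -0.001, 0.001], [-0.001, -1.0, 0.0], [0.001, -0.0, -1.0]]
wrist_force: [0.3, -0.2, 1.0]
grip_width: 0.0006
finger_force: 0.0
```

Emit:
carry_out(
  series=[
    {"slide": [0, 0.04, 0], "twist": [0, 0, 0], "grip": 0},
    {"slide": [0, 0.04, 0], "twist": [0, 0, 0], "grip": 0},
    {"slide": [0, 0, 0], "twist": [0, 0, 0], "grip": 0},
    {"slide": [0, 0, 0], "twist": [0, 0, 0], "grip": 0},
  ],
)

```text
time: 12.1
tool_pos: [0.4363, -0.4511, 0.2092]
eef_rot: [[1.0, -0.002, 0.0], [-0.002, -1.0, 0.001], [0.0, -0.001, -1.0]]
wrist_force: [-0.2, 0.1, 0.4]
grip_width: 0.0008
finger_force: 0.0
```

```bash
python3 - <<'E'
from h import *
c=shot("top");save(c,"top2.png",(250,150,450,250),4)
for u,v in [(310,185),(351.5,185),(394,185),(309.5,208.5),(352,208.5),(394,208.5)]:
    w=c["range_z"][int(v)-1:int(v)+3,int(u)-1:int(u)+3]
    print(u,v,np.mean([world(c,a,b)[2] for a in range(int(u)-1,int(u)+3) for b in range(int(v)-1,int(v)+3)]).round(4))
E
```

```text
310 185 0.0687
351.5 185 0.0703
394 185 0.0703
309.5 208.5 0.0774
352 208.5 0.0652
394 208.5 0.0772
```

View pics/top2.png

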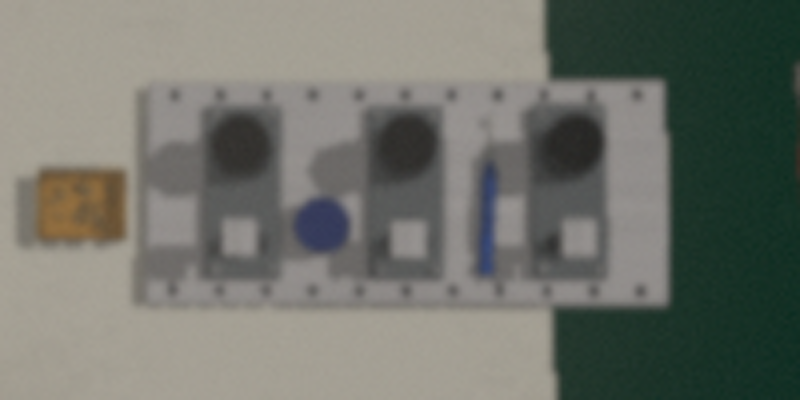

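The middle tag, at (408,239) in the crop, is down 12 mm. The other two tags and all three pads are up, and the tub and screwdriver haven't moved.

```bash
python3 -c "
from rig import robot
print(robot.job_done())"
```

```text
the job is handed in; nothing more can be done
None
```

I pressed the pads left to right (about 5.3 N, 2–3 N and 9 N), found the middle mount softest, pushed its tag fully down with the other two left up, and handed the job in; no verdict was returned.

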